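Fetch the soft charcoal soldering block out of its tight tin

TASK

Use the flat-bladed knife to lever the steel tin's lid up at its front lip and open it until it stands up by itself, then lay the knife down on the bench. Take the charcoal block out of the tin with a light grip, because it is soft and crumbles if squeezed, knocked or dropped, and set it down gently, lying flat, in the middle of the pale soldering board. Leave the tin open and leave the other things where they are.

Things in the scene. Friction and masses are not known exactly. Their poses are not given: they have to be found in the camera images.
- tin: Bare steel box, screwed to the bench. Outside 136 mm (its x) by 176 mm (its y) by 46 mm high without the lid; walls 3 mm, inner floor 4 mm above the bench. Origin: centre of its underside; z up; its -x side is the front (opening side), the hinge is on its +x side. The front faces roughly to the robot's right (-y), within about 0.35 rad.
- tin_slot (a point): Middle of the slot along the tin's front, at the front wall's outer face (x = -68 mm in the tin), 41 mm above the bench. The slot is 10 mm high (36 to 46 mm) between a ledge standing out 8 mm and the closed lid's lip standing out 12 mm, 176 mm long; too tight for fingers. The blade goes in level from the front; raising it there lifts the lid.
- lid (a joint): Hinge of the tin's lid, rad: 0 closed (start), growing as it opens, 1.57 upright, stop at 1.9. Stiff hinge: the lid stays at whatever angle it is left; about 2.5 N upwards at the lip opens it.
- lid_hinge (a point): Middle of the lid's hinge line, 47.5 mm above the bench, at x = +68 mm in the tin's frame; the hinge line runs along the tin's y. The lid is a 3 mm plate, 182 mm along the hinge.
- lid_lip (a point): Middle of the lower edge of the lid's front lip, 148 mm from the hinge line; moves with the lid. When closed it is 12 mm in front of the front wall, 46 mm above the bench.
- knife: Flat-bladed prising knife lying on the bench, 195 mm long, 110 g: dark wooden handle 100 x 24 x 18 mm, brass ferrule, thin steel blade 20 mm wide, 2.5 mm thick at mid-height. Origin: underside of the handle's middle; x points to the blade's tip, z up. Blade points roughly to the robot's left (+y); the file lies beside it, on either side. Grip the handle firmly (about 80 N) to lever.
- knife_tip (a point): Middle of the blade's end, 145 mm ahead of the knife's origin and 9 mm above its underside.
- charcoal: Black charcoal soldering block, 100 (x) x 50 (y) x 32 (z) mm, about 80 g, lying flat in the closed tin, its long side roughly front to back in the tin. Origin: centre of its underside. Soft: a grip of more than 40 N a side, or pressing, knocking or landing it with more than 50 N, or a drop of over 10 mm, damages it; the lightest grip (20 N) carries it safely.
- board: Pale square soldering board, 160 x 160 x 18 mm, fixed to the bench to the robot's right. Origin: centre of its underside; its top is 18 mm above the bench.
- file: Hand file with a turned light wood handle, 200 mm long, lying beside the knife. Bystander. Origin near its middle, on the bench.
- flux_jar: Lidded glass jar, 54 mm across, 62 mm high. Bystander. Origin: centre of its underside.
- cup: Dark steel cup, 68 mm across, 70 mm high. Bystander. Origin: centre of its underside.
- hammer: Hammer with a wooden handle, 260 mm long, lying at the robot's left. Bystander.
- doming_block: Steel cube of 60 mm with round dents. Bystander beyond the board. Origin: centre of its underside.

How it is judged:
By the outcome, as a careful person would: the job done as asked, in the order asked, and still so for the second after the job is handed in, with the robot touching nothing.
It also fails if it takes over 64 s, if anything falls off the work surface, if the arm or the gripper's body presses on something with over 40 N, if the wrist force passes 120 N, or if a joint passes its speed limit or range.

ROBOT

A 7-joint arm with a two-finger parallel gripper is mounted at the origin on the work surface. World frame = base frame: x ahead of the robot, y to its left, z up, the work surface at z = 0. Lengths are in m, angles in rad, forces in N, time in s.
With the tool pointing down it reaches from about 0.375 to 0.925 m from the base axis. Payload 3.1 kg.
Tool frame: the origin (TCP) lies on the centre line of the jaws, within the pads' length; the fingertips stand 14 mm ahead of it and the grasp point (between the pads) lies 5 mm behind it; z points along the fingers, y is the line along which they close (so a half turn about z gives the same grasp; the last joint's range is limited). The gripper opens to 85 mm and grips with 20 to 120 N. Pads are 22 mm wide; open, the fingers measure 114 mm over their backs; the gripper's body (76 mm by 85 mm) begins 54 mm behind the grasp point. The pads swing forward as they close: fully open they stand 13 mm farther back than shut.
Start: joints at [-0.098, 0.383, 0.044, 1.598, -0.018, 1.161, -0.05], TCP at [0.65, 0, 0.245] pointing down, gripper open.
Joint ranges: [-2.61, 2.61], [-0.41, 2.15], [-1.48, 1.57], [0, 2.5], [-1.57, 4.71], [0.05, 1.97], [-2.85, 2.85]. Speed limits (rad/s): [2.79, 2.79, 3.14, 3.14, 3.14, 3.14, 3.14].

INTERFACE

Orientations are given as a unit quaternion [x, y, z, w].
In Python, from bench import ctrl gives the robot as it stands. Calls block until the motion is done:
- ctrl.move_ptp(position, orientation): joint-space move of the TCP to a pose.
- ctrl.movel(position, orientation=None, speed=0.15): straight line of the TCP; orientation=None keeps the orientation; speed is the mean speed in m/s.
- ctrl.move_j(angles): joint-space move.
- ctrl.move_gripper(opening, effort=None): finger opening in m; effort is the grip in N (None keeps the last); returns when the fingers have stopped.
- ctrl.pause(seconds).
- ctrl.inverse_kinematics(position, orientation): joint angles nearest the present ones, or None.
- ctrl.read_camera(name): name is "scene" or "side" or "wrist"; returns (picture, depth): 384x512x3 uint8, red, green, blue; 384x512 float32, m along the optical axis (not along the pixel's ray), 0 where there is no reading.
- ctrl.camera_params(name): a dict with "K" (3x3 intrinsics, pixels), "dist_coeffs" ([k1, k2, p1, p2, k3] as OpenCV has them; the pictures are not rectified), "camera_from_world" (4x4, takes a point from world to camera coordinates). Camera axes: x right, y down, z forward; pixel columns grow to the right and rows downward; lengths in m; the calibration is good to about 2 mm. A picture is of the moment at which its call begins: read the wrist's pose just before it. camera_params takes no time and is no camera call; for the wrist camera it gives the pose at the moment of the call.
A pose or a line that the arm cannot do raises ctrl.MotionError and nothing moves.
- ctrl.sign_off(): hands the job in; it is judged then, once.
Trained networks look in the newest picture that a camera, given by its name, has taken for a name from the list of things; names that differ only in an ending like _2 or _b are one class to them, and where a whole thing is asked for, a point or a joint stands for the part that bears it (a point fixed in the world has none). Each returns a list of dicts, best first, with "score" (0 to 1); they miss things now and then, are a little off and sometimes report something else, mostly with a low value. They report only what shows in the picture. A call takes as long as a camera call.
- ctrl.look_for(camera, name): "rect" ([left, top, right, bottom] in pixels, round what is visible of it).
- ctrl.outline_of(camera, name): "region" (384x512 bool, what is visible of it) and "rect" ([left, top, right, bottom] in pixels, round what is visible of it).
Readings, each from a call of its own:
- ctrl.read_time_s(): time.
- ctrl.read_qpos(): joint angles.
- ctrl.read_joint_vel(): joint speeds.
- ctrl.read_effort(): joint torques, N m.
- ctrl.read_eef_pos(): TCP position.
- ctrl.read_tcp_rot(): TCP orientation.
- ctrl.read_ft_force(): force on the tool from outside, world axes, zero at the start.
- ctrl.read_ft_torque(): the same for the moment, N m.
- ctrl.read_finger_gap(): finger opening in m.
- ctrl.read_grasp_force(): force on a finger pad.
Only numpy, scipy, OpenCV 4.12 (cv2) and the standard library are available. Lean on these libraries where they do the work, as an engineer would, in place of code of your own. Each camera call takes 0.05 s, during which the arm holds its last target. There are 200 camera calls.

## Working session

There is one attempt and no reset: what is moved stays moved. The work goes in short steps, each a Python script; the robot and the scene stay as the last script left them, time stands still between calls to the robot, and variables do not carry over. Pictures are saved under pics/ and viewed, at most 10 in all, crops included, and the job is handed in when it is done.

```bash
ls; mkdir -p pics; cat > h.py <<'E'
import numpy as np, cv2
from bench import ctrl
def cloud(cam):
    """picture, world points HxWx3 (nan where none)"""
    p=ctrl.camera_params(cam); im,d=ctrl.read_camera(cam)
    return im,unproj(p,d)
def unproj(p,d):
    v,u=np.mgrid[:384,:512]
    n=cv2.undistortPoints(np.stack([u,v],-1).reshape(-1,1,2).astype(np.float64),np.array(p["K"],float),np.array(p["dist_coeffs"],float)).reshape(384,512,2)
    z=np.where(d>0,d,np.nan).astype(float)
    c=np.stack([n[...,0]*z,n[...,1]*z,z],-1)
    T=np.linalg.inv(np.array(p["camera_from_world"]))
    return c@T[:3,:3].T+T[:3,3]
def save(im,name): cv2.imwrite("pics/"+name,cv2.cvtColor(im,cv2.COLOR_RGB2BGR))
def rect(P):
    """min-area rectangle of xy points: centre, (long,short), yaw of long side"""
    (c,(w,h),a)=cv2.minAreaRect((P[:,:2]*1000).astype(np.float32))
    a=np.deg2rad(a)
    if w<h: w,h,a=h,w,a+np.pi/2
    return np.array(c)/1000,(round(w),round(h)),(a+np.pi/2)%np.pi-np.pi/2
E
python3 - <<'E'
from h import *
for c in("scene","side"):
    im,X=cloud(c); save(im,c+"0.png")
    print(c,np.linalg.inv(ctrl.camera_params(c)["camera_from_world"])[:3,3])
    for n in("tin","lid","knife","board","file","flux_jar","cup","hammer","doming_block"):
        for o in ctrl.outline_of(c,n)[:1]:
            m=cv2.erode(o["region"].astype(np.uint8),np.ones((2,2)))>0
            P=X[m];P=P[~np.isnan(P).any(1)]
            if len(P)<10: continue
            t=np.percentile(P[:,2],90)
            print(n,round(o["score"],2),o["rect"],len(P),"ztop",round(t,3),[np.round(q,3) for q in rect(P[P[:,2]>t-.008])], np.round(P.mean(0),3))
print(ctrl.read_time_s(),ctrl.read_tcp_rot())
E
```

```text
bench.py
pics
scene [ 1.33370386 -0.25342092  1.27958554]
tin 0.83 [281.7, 155.3, 335.6, 217.7] 2001 ztop 0.053 [array([0.567, 0.241]), array([182, 152]), np.float64(-0.079)] [0.582 0.239 0.045]
knife 0.75 [193.4, 221.5, 248.6, 243.8] 289 ztop 0.02 [array([ 0.609, -0.106]), array([184,  20]), np.float64(1.443)] [ 0.609 -0.118  0.014]
board 0.56 [117.4, 207.1, 162.3, 255.5] 1846 ztop 0.022 [array([ 0.504, -0.354]), array([159, 156]), np.float64(-0.217)] [ 0.509 -0.355  0.018]
file 0.61 [307.9, 129.3, 373.0, 149.5] 372 ztop 0.025 [array([0.444, 0.46 ]), array([251,  82]), np.float64(1.565)] [0.431 0.484 0.018]
flux_jar 0.66 [207.8, 249.3, 224.0, 270.3] 274 ztop 0.064 [array([ 0.717, -0.15 ]), array([44, 42]), np.float64(-0.796)] [ 0.725 -0.152  0.048]
cup 0.82 [260.1, 230.8, 278.9, 254.5] 351 ztop 0.068 [array([0.736, 0.023]), array([64, 61]), np.float64(-0.308)] [0.73  0.026 0.04 ]
hammer 0.58 [308.3, 130.8, 372.9, 149.6] 385 ztop 0.025 [array([0.443, 0.459]), array([251,  82]), np.float64(1.555)] [0.431 0.482 0.019]
doming_block 0.64 [142.1, 260.8, 174.2, 289.1] 489 ztop 0.062 [array
[... 744 characters left out ...]
 -0.155]), array([113,  10]), np.float64(1.558)] [ 0.458 -0.12   0.012]
flux_jar 0.67 [242.5, 165.1, 256.7, 186.4] 245 ztop 0.062 [array([ 0.709, -0.142]), array([41, 36]), np.float64(0.521)] [ 0.705 -0.136  0.038]
cup 0.91 [206.0, 177.0, 227.7, 211.1] 471 ztop 0.067 [array([0.733, 0.025]), array([66, 63]), np.float64(-1.217)] [0.728 0.032 0.044]
hammer 0.78 [160.2, 289.0, 264.9, 384.0] 1670 ztop 0.027 [array([0.403, 0.472]), array([262,  84]), np.float64(1.253)] [0.418 0.506 0.022]
doming_block 0.61 [270.2, 144.3, 290.4, 168.4] 298 ztop 0.061 [array([ 0.687, -0.326]), array([54, 51]), np.float64(0.852)] [ 0.68  -0.317  0.039]
1.0 [7.07075019e-01 7.07138542e-01 2.93100452e-05 8.07868520e-07]
```

View pics/scene0.png

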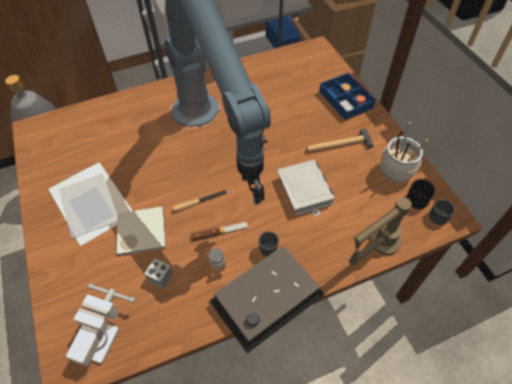

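View pics/side0.png

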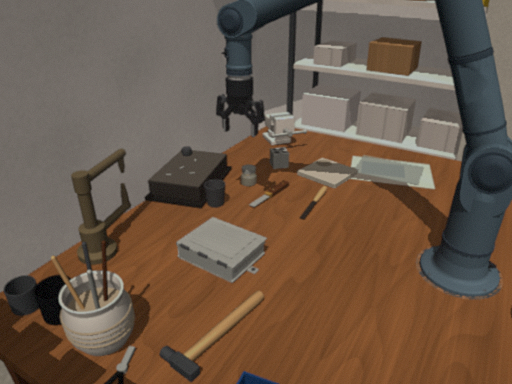

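```bash
cat >> h.py <<'E'
def R2q(R):
    from scipy.spatial.transform import Rotation
    return Rotation.from_matrix(R).as_quat()
def down(yaw):
    """tool down, tool x along world yaw"""
    x=np.array([np.cos(yaw),np.sin(yaw),0]);z=np.array([0,0,-1.]);return R2q(np.stack([x,np.cross(z,x),z],1))
def meas(c,n,X,dz=.008):
    for o in ctrl.outline_of(c,n)[:1]:
        m=cv2.erode(o["region"].astype(np.uint8),np.ones((3,3)))>0
        P=X[m];P=P[~np.isnan(P).any(1)]
        if len(P)<10: return
        t=np.percentile(P[:,2],90)
        print(n,round(o["score"],2),np.round(o["rect"]),len(P),"ztop",round(t,3),[np.round(q,3) for q in rect(P[P[:,2]>t-dz])])
        return m
E
python3 - <<'E'
from h import *
p=ctrl.camera_params("wrist");T=np.linalg.inv(p["camera_from_world"]);print("cam rel tcp",T[:3,3]-ctrl.read_eef_pos(),T[:3,2])
for i,(pos,ns) in enumerate([((.50,-.30,.35),("board",)),((.60,-.10,.33),("knife","file","flux_jar")),((.56,.14,.35),("tin","lid","cup"))]):
    ctrl.move_ptp(pos,down(np.pi/2)); im,X=cloud("wrist"); save(im,f"w{i}.png")
    for n in ns: meas("wrist",n,X)
    np.save(f"X{i}.npy",X)
print(ctrl.read_time_s())
ims=[cv2.imread(f"pics/w{i}.png") for i in(1,2)]
cv2.imwrite("pics/w12.png",cv2.resize(np.hstack(ims),(800,300)))
E
```

```text
cam rel tcp [0.000483   0.06752049 0.1291961 ] [-3.92476888e-04 -2.66839150e-01 -9.63740999e-01]
board 0.76 [202. 142. 310. 240.] 7319 ztop 0.02 [array([ 0.499, -0.354]), array([156, 156]), np.float64(1.359)]
knife 0.81 [245. 102. 275. 222.] 1295 ztop 0.019 [array([ 0.605, -0.104]), array([191,  23]), np.float64(1.451)]
file 0.62 [159. 116. 184. 232.] 845 ztop 0.021 [array([ 0.462, -0.177]), array([90, 14]), np.float64(-1.522)]
flux_jar 0.62 [306. 172. 344. 215.] 915 ztop 0.063 [array([ 0.712, -0.151]), array([44, 43]), np.float64(0.69)]
tin 0.84 [192.  36. 324. 152.] 11947 ztop 0.052 [array([0.565, 0.24 ]), array([181, 151]), np.float64(-0.09)]
lid 0.96 [195.  39. 321. 150.] 11592 ztop 0.052 [array([0.564, 0.239]), array([181, 146]), np.float64(-0.092)]
cup 0.62 [331. 205. 378. 253.] 1188 ztop 0.069 [array([0.737, 0.031]), array([66, 48]), np.float64(-0.451)]
4.6917
```

View pics/w12.png

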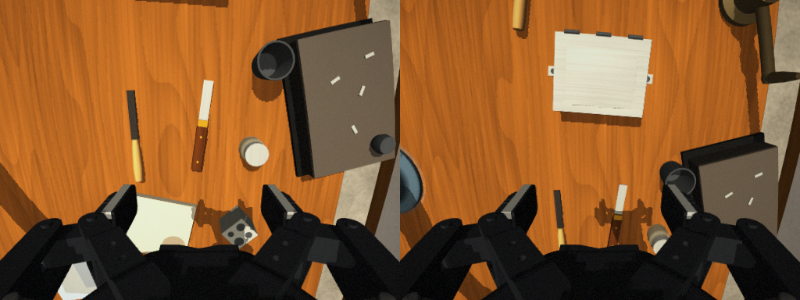

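```bash
python3 - <<'E'
from h import *
a=1.451; d=np.array([np.cos(a),np.sin(a)]); g=np.array([.605,-.104])-.0475*d+.02*d
q=down(a)
ctrl.move_gripper(.06,80)
ctrl.move_ptp([*g,.10],q); ctrl.movel([*g,.017],q,.12)
print(ctrl.read_ft_force()); ctrl.move_gripper(0,80)
print("gap",ctrl.read_finger_gap(),ctrl.read_grasp_force())
ctrl.movel([*g,.20],q,.2); 
im,X=cloud("wrist"); save(im,"g.png"); m=meas("wrist","knife",X,.05)
e=ctrl.read_eef_pos(); P=X[m];P=P[~np.isnan(P).any(1)]-e
n=np.array([-d[1],d[0]]);s=P[:,:2]@d;l=P[:,:2]@n
for lo in np.arange(0,.15,.01):
    k=(s>lo)&(s<lo+.01)
    if k.sum()>5: print(round(lo,2),k.sum(),np.round(np.median(l[k]),4),np.round(np.median(P[k,2]),4))
print("smax",np.percentile(s,99.5),ctrl.read_time_s(),ctrl.read_ft_force())
E
```

```text
[-0.28119976 -1.43136301  0.51941221]
gap 0.02214804402158911 81.56075835227966
knife 0.74 [232.   0. 282. 318.] 12794 ztop 0.198 [array([ 0.606, -0.092]), array([163,  24]), np.float64(1.447)]
0.0 697 -0.0008 0.0003
0.01 792 -0.0008 0.0004
0.02 888 -0.0003 0.0
0.03 743 -0.0008 -0.0014
0.04 825 -0.0008 -0.0068
0.05 759 -0.0013 -0.0072
0.06 819 -0.0008 -0.0071
0.07 822 -0.0013 -0.0072
0.08 903 -0.0012 -0.0072
0.09 939 -0.0012 -0.0071
0.1 974 -0.0012 -0.0072
0.11 995 -0.0012 -0.0071
0.12 96 -0.0017 -0.0071
smax 0.12051338680554216 8.8917 [ 0.70909906 -0.45379256 -1.87038719]
```

View pics/g.png

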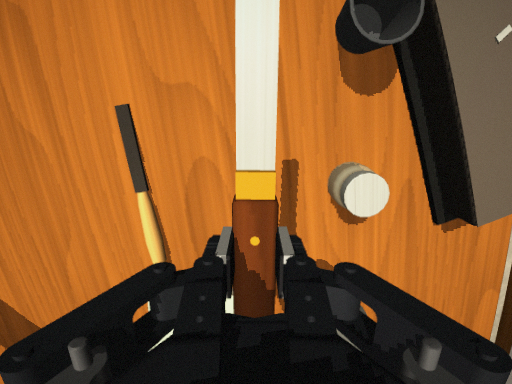

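```bash
cat >> h.py <<'E'
TY=1.481; U=np.array([np.cos(TY),np.sin(TY)]); V=np.array([-U[1],U[0]])
E
python3 - <<'E'
from h import *
X=np.load("X2.npy"); P=X[~np.isnan(X).any(2)]
P=P[(abs(P[:,0]-.565)<.12)&(abs(P[:,1]-.24)<.11)&(P[:,2]>.042)&(P[:,2]<.06)]
s=P[:,:2]@U; l=P[:,:2]@V; lc=np.median(l)
for o in(-.06,-.03,0,.03,.06):
    k=abs(l-lc-o)<.01; print(np.round(np.percentile(s[k],[.3,1,99,99.7]),4), np.round(np.median(P[k,2]),4))
k=(abs(l-lc)<.2); print("lat",np.percentile(l,[.5,99.5]),lc)
f=np.percentile(s[abs(l-lc)<.07],.5); print("lip s",f)
L=f+.012; c=U*(L+.068)+V*np.mean(np.percentile(l,[.5,99.5])); print("tin centre",c)
for x,z in((-.08-.155,.2),(-.08-.155,.049),(-.08-.12,.049),(-.06-.125,.15),(.08-.125,.185)):
    print(x,z,ctrl.inverse_kinematics([*(c+U*x),z],down(TY)) is not None)
E
```

```text
[0.2148 0.2162 0.3656 0.3668] 0.0505
[0.2147 0.2158 0.3605 0.3615] 0.0506
[0.2144 0.2156 0.3654 0.3668] 0.0506
[0.2143 0.2153 0.3603 0.3612] 0.0506
[0.2141 0.2154 0.3645 0.3654] 0.0506
lat [-0.63064839 -0.45025191] -0.5400603605070532
lip s 0.2147779295602152
tin centre [0.5647071  0.24512503]
-0.235 0.2 True
-0.235 0.049 True
-0.2 0.049 True
-0.185 0.15 True
-0.045 0.185 True
```

```bash
cat >> h.py <<'E'
C=np.array([.5647,.2451])
def tip(x,z): return [*(C+U*(x-.125)),z+.008]   # TCP for knife tip at tin (x,0,z)
E
python3 - <<'E'
from h import *
q=down(TY)
ctrl.move_ptp(tip(-.11,.19),q); ctrl.movel(tip(-.11,.041),q,.15)
ctrl.movel(tip(-.083,.041),q,.08); f0=ctrl.read_ft_force(); print(f0)
for x in np.arange(-.081,-.066,.002):
    ctrl.movel(tip(x,.041),q,.03); f=ctrl.read_ft_force()-f0; print(round(x,3),np.round(f,1))
    if np.linalg.norm(f)>5: ctrl.movel(tip(x-.002,.041),q,.03); break
print(ctrl.read_time_s(), ctrl.read_ft_force()-f0)
im,X=cloud("wrist"); save(im,"ins.png")
E
```

```text
[ 0.09392429 -0.5473411  -0.73898279]
-0.081 [-0.2  0.8  0.1]
-0.079 [-0.5  0.2 -0.1]
-0.077 [-0.6  0.8 -0.2]
-0.075 [-0.2  0.6  0.5]
-0.073 [0.4 0.2 0.9]
-0.071 [0.2 1.3 0.5]
-0.069 [ 0.5 -0.2  0.4]
-0.067 [-0.9 -0.5 -0.7]
13.1917 [-0.8724399  -0.52635517 -0.66006829]
```

View pics/ins.png

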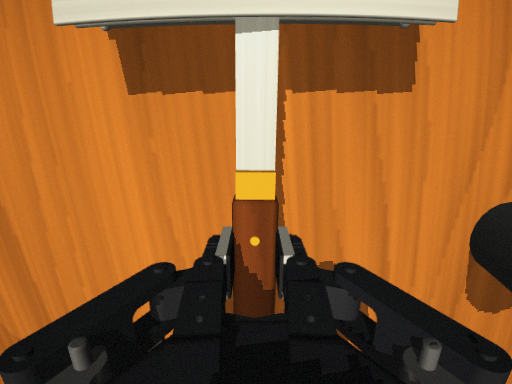

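```bash
python3 - <<'E'
from h import *
q=down(TY); f0=ctrl.read_ft_force()
def lift(t):
    r=.136-.006*min(t/1.,1)
    x=.068-r*np.cos(t)+.00275*-np.sin(t); z=.0475+r*np.sin(t)-.00275*np.cos(t)
    return tip(x,z)
for t in np.arange(.0,1.73,.1):
    ctrl.movel(lift(t),q,.08); f=ctrl.read_ft_force()-f0; print(round(t,2),np.round(f,1),end=' ')
    if np.linalg.norm(f)>25: print("STOP");break
e=ctrl.read_eef_pos();print(ctrl.read_time_s(),e,ctrl.read_finger_gap())
im,X=cloud("side"); save(im,"lift.png")
E
```

```text
0.0 [0.1 0.8 0.6] 0.1 [-0.9  0.  -1.1] 0.2 [ 0.9  0.4 -0.6] 0.3 [ 0.1  0.7 -1.3] 0.4 [ 0.4  1.4 -0.6] 0.5 [ 0.4  0.9 -0.4] 0.6 [-0.4  1.9 -1. ] 0.7 [ 0.1  1.3 -1.5] 0.8 [ 1.1 -0.4 -0.7] 0.9 [-0.2  1.1 -1. ] 1.0 [-0.5  0.6  0.3] 1.1 [ 0.1  0.6 -1.2] 1.2 [0.8 0.5 0.2] 1.3 [ 0.3  1.5 -0.6] 1.4 [ 0.5  1.5 -1.9] 1.5 [ 0.1  1.4 -0.2] 1.6 [ 0.5  0.2 -1.3] 1.7 [-0.1  1.9 -0.2] 18.8167 [0.56069824 0.20378084 0.18476319] 0.02183573674375683
```

View pics/lift.png

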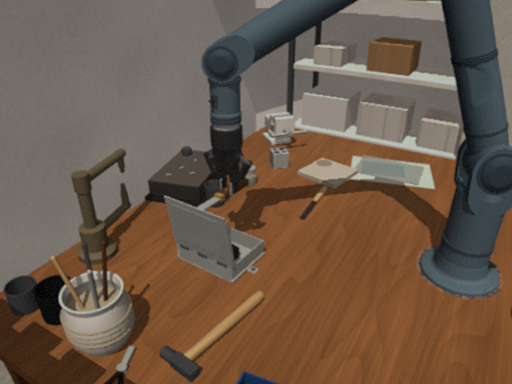

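```bash
python3 - <<'E'
from h import *
q=down(TY); e=ctrl.read_eef_pos()
ctrl.movel([*(e[:2]-U*.10),e[2]],q,.2)
a=1.451; d=np.array([np.cos(a),np.sin(a)]); g=np.array([.605,-.104])-.0275*d; qk=down(a)
ctrl.move_ptp([*g,.12],qk); f0=ctrl.read_ft_force()
ctrl.movel([*g,.021],qk,.15)
for z in(.019,.018,.017,.0165):
    ctrl.movel([*g,z],qk,.03); f=ctrl.read_ft_force()-f0; print(z,np.round(f,1))
    if f[2]>3: break
ctrl.move_gripper(.06); ctrl.movel([*g,.13],qk,.2)
qc=down(TY-np.pi)
v=C-U*.03
j=ctrl.inverse_kinematics([*v,.30],qc); print(j)
for x,z in((0,.024),(0,.15)): print(ctrl.inverse_kinematics([*(C+U*x),z],qc))
ctrl.move_ptp([*v,.30],qc)
im,X=cloud("wrist"); save(im,"open.png"); np.save("Xo.npy",X)
meas("wrist","charcoal",X,.006); meas("wrist","lid",X,.3)
im,X=cloud("scene"); meas("scene","charcoal",X,.006);meas("scene","knife",X)
print(ctrl.read_time_s())
E
```

```text
0.019 [ 1.  -1.   0.1]
0.018 [ 1. -1.  2.]
0.017 [-1.9 -1.5  7.7]
[ 0.48104496  0.53858202 -1.23922288  1.61370876  0.51825092  1.36571804
  2.22785561]
[ 0.39798287  1.07764631 -1.25657373  1.77180553  1.11611195  1.20114891
  1.84412565]
[ 0.40416111  0.80630736 -1.24788267  1.72206113  0.81138618  1.23373428
  2.00025815]
charcoal 0.74 [216. 163. 286. 202.] 2140 ztop 0.038 [array([0.571, 0.241]), array([97, 48]), np.float64(-0.241)]
lid 0.58 [190. 228. 317. 307.] 8329 ztop 0.187 [array([0.572, 0.322]), array([159,  24]), np.float64(-0.086)]
charcoal 0.73 [296. 178. 315. 201.] 312 ztop 0.039 [array([0.576, 0.238]), array([97, 45]), np.float64(-0.218)]
knife 0.85 [192. 223. 244. 244.] 224 ztop 0.021 [array([ 0.606, -0.109]), array([178,  24]), np.float64(1.469)]
25.375
```

View pics/open.png

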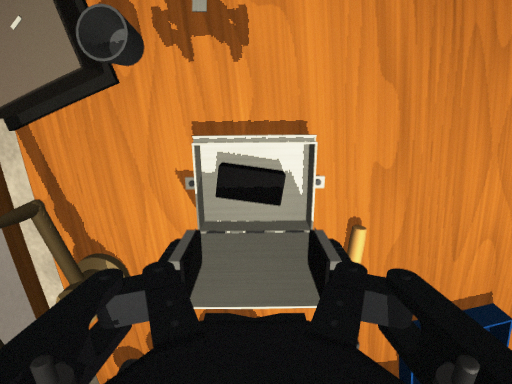

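```bash
python3 - <<'E'
from h import *
X=np.load("Xo.npy");P=X[~np.isnan(X).any(2)]; s=(P[:,:2]-C)@U; l=(P[:,:2]-C)@V
k=(abs(l)<.07)&(P[:,2]>.07)&(P[:,2]<.19)&(s>.04)&(s<.12)
print("lid lean slope",np.polyfit(P[k,2],s[k],1),k.sum())
b=np.array([.571,.241]); 
for y in(-.235,-.235+np.pi):
    for p in([*b,.25],[*b,.026],[.4995,-.353,.15],[.4995,-.353,.041]):
        j=ctrl.inverse_kinematics(p,down(y)); print(round(y,2),None if j is None else np.round(j,2))
E
```

```text
lid lean slope [0.14212525 0.05845769] 7144
-0.23 [-1.39  0.74  1.38  1.71 -0.75  1.34 -1.67]
-0.23 [-1.34  1.24  1.36  1.84 -1.3   1.29 -1.38]
-0.23 [-0.36  0.93  1.37  1.81 -0.96  1.27 -0.52]
-0.23 [-0.34  1.2   1.36  1.86 -1.26  1.27 -0.37]
2.91 [ 0.18  0.45 -0.83  1.64  0.35  1.21  0.61]
2.91 [ 0.04  0.7  -0.65  1.78  0.54  0.85  0.47]
2.91 [ 1.22  0.57 -0.87  1.74  0.49  1.06  1.52]
2.91 [ 1.13  0.7  -0.74  1.79  0.59  0.89  1.45]
```

```bash
python3 - <<'E'
from h import *
ctrl.move_j([.2,.25,.044,1.598,-.018,1.2,.6])
print(ctrl.read_eef_pos())
b=np.array([.571,.241]); 
for y in(-.235,-.235+np.pi):
    for p in([*b,.25],[*b,.026],[.4995,-.353,.15],[.4995,-.353,.041]):
        j=ctrl.inverse_kinematics(p,down(y)); print(round(y,2),None if j is None else np.round(j,2))
print(ctrl.read_time_s())
E
```

```text
[ 0.61164246 -0.18569105  0.32925443]
-0.23 [-0.47  0.32  0.01  1.67 -0.    1.15 -2.27]
-0.23 [-0.54  0.59  0.09  1.81 -0.08  0.74 -2.21]
-0.23 [ 0.23  0.43  0.39  1.79 -0.19  0.96 -1.1 ]
-0.23 [ 0.27  0.58  0.35  1.84 -0.27  0.77 -1.04]
2.91 [-0.21  0.34 -0.32  1.65  0.12  1.16  0.78]
2.91 [-0.21  0.62 -0.32  1.79  0.27  0.78  0.67]
2.91 [ 0.53  0.41  0.02  1.77 -0.01  0.96  1.89]
2.91 [ 0.54  0.56  0.01  1.82 -0.01  0.76  1.89]
26.8833
```

```bash
python3 - <<'E'
from h import *
b=np.array([.571,.241]); q=down(-.235+np.pi)
ctrl.move_ptp([*b,.27],q); ctrl.move_gripper(.064,20)
f0=ctrl.read_ft_force()
ctrl.movel([*b,.06],q,.15); print(np.round(ctrl.read_ft_force()-f0,1))
ctrl.movel([*b,.026],q,.05); print(np.round(ctrl.read_ft_force()-f0,1))
ctrl.move_gripper(.055,20); ctrl.move_gripper(.04,20)
print("gap",ctrl.read_finger_gap(),ctrl.read_grasp_force(),np.round(ctrl.read_ft_force()-f0,1))
ctrl.movel([*b,.05],q,.05); print(ctrl.read_finger_gap(),np.round(ctrl.read_ft_force()-f0,1))
ctrl.movel([*b,.20],q,.15)
print(ctrl.read_finger_gap(),ctrl.read_grasp_force(),ctrl.read_time_s())
im,X=cloud("wrist"); save(im,"held.png"); m=meas("wrist","charcoal",X,.006)
E
```

```text
[-0.  -1.1  0.8]
[-0.3 -0.7 -0.4]
gap 0.04978625591431085 21.89570814371109 [ 1.4 -0.9  1.9]
0.04983537974768247 [-0.3 -0.7 -1.3]
0.049321721903192534 21.647647619247437 33.3417
charcoal 0.68 [200. 150. 309. 315.] 15795 ztop 0.209 [array([0.562, 0.242]), array([84, 49]), np.float64(-0.234)]
```

View pics/held.png

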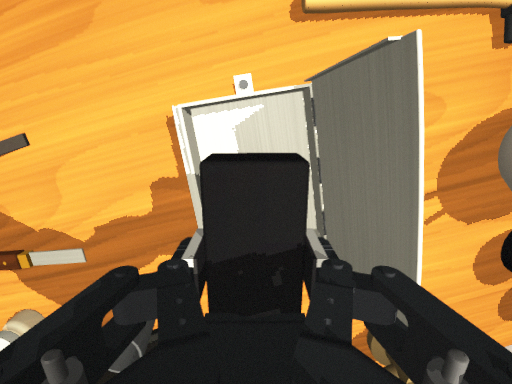

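```bash
python3 - <<'E'
from h import *
q=down(-.212+np.pi); t=[.4995,-.353]
ctrl.movel([*t,.20],q,.3); ctrl.pause(.2); f0=ctrl.read_ft_force()
ctrl.movel([*t,.07],q,.15); ctrl.movel([*t,.043],q,.04)
print(ctrl.read_finger_gap())
for z in np.arange(.042,.0365,-.001):
    ctrl.movel([*t,z],q,.02); ctrl.pause(.1); f=ctrl.read_ft_force()-f0; print(round(z,4),np.round(f,1))
    if f[2]>3: break
ctrl.move_gripper(.058,20); ctrl.pause(.2)
ctrl.movel([*t,.10],q,.06); ctrl.movel([*t,.22],q,.2)
ctrl.move_ptp([.58,0,.3],down(np.pi/2)); 
im,X=cloud("scene"); save(im,"end.png")
for n in("charcoal","board","knife","lid"): meas("scene",n,X,.006)
ctrl.move_ptp([.50,-.30,.35],down(np.pi/2)); im,X=cloud("wrist"); save(im,"endw.png")
for n in("charcoal","board"): meas("wrist",n,X,.006)
print(ctrl.read_time_s())
cv2.imwrite("pics/e2.png",cv2.resize(np.hstack([cv2.imread("pics/end.png"),cv2.imread("pics/endw.png")]),(800,300)))
E
```

```text
0.049833557582612265
0.042 [0.1 0.3 0.7]
0.041 [-0.6  0.4  0.4]
0.04 [-0.6  0.5  3. ]
charcoal 0.95 [132. 211. 146. 239.] 328 ztop 0.054 [array([ 0.505, -0.35 ]), array([96, 43]), np.float64(-0.17)]
board 0.73 [118. 207. 162. 255.] 1164 ztop 0.022 [array([ 0.503, -0.354]), array([159, 154]), np.float64(-0.213)]
knife 0.62 [193. 223. 247. 244.] 217 ztop 0.021 [array([ 0.612, -0.108]), array([181,  21]), np.float64(1.398)]
lid 0.93 [313. 134. 346. 194.] 856 ztop 0.177 [array([0.577, 0.331]), array([175,  11]), np.float64(-0.115)]
charcoal 0.96 [223. 174. 287. 215.] 1722 ztop 0.052 [array([ 0.5  , -0.352]), array([97, 48]), np.float64(-0.213)]
board 0.69 [200. 143. 311. 241.] 5268 ztop 0.02 [array([ 0.5  , -0.354]), array([156, 156]), np.float64(-0.211)]
44.3583
```

View pics/e2.png

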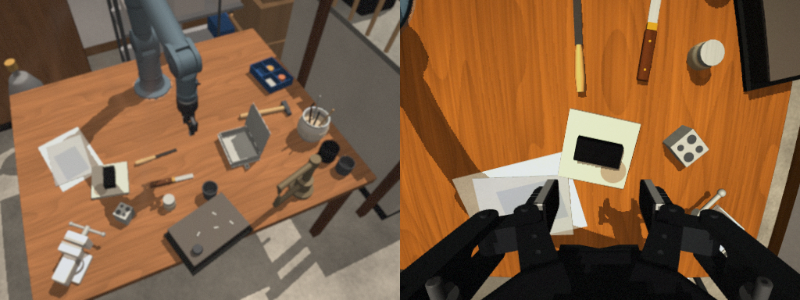

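The block lies flat in the middle of the board, the lid stands open, and the knife is on the bench.

```bash
python3 -c "
from bench import ctrl
print(ctrl.sign_off())"
```

```text
the job is handed in; nothing more can be done
None
```

I levered the lid open to about 1.7 rad, where it stands by itself, laid the knife back on the bench, and set the charcoal block flat within 2 mm of the board's centre; the job was handed in after about 44 s of the 64 s allowed.

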